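Prop up the tilting crate stand

TASK

Set up the tilting crate stand for picking: lift the tray by its handle all the way up to where its springs hold it, swing the folding prop leg over until it bears on its stop without forcing it, then lower the tray gently until it rests on the leg. Let go, and leave everything else on the bench where it is.

Things in the scene. Friction and masses are not known exactly. Their poses are not given: they have to be found in the camera images.
- stand: grey tube base frame of the tilting crate stand, screwed to the bench, 360 x 400 mm. Origin: on the bench under its middle. x points from the open side with the handle (towards the robot) to the tray's hinge, y left, z up. In this frame the tray's hinge axis runs along y at x = 220, z = 75 mm and the prop leg's pivot axis along y at x = -80, z = 40 mm
- tray: aluminium tray 335 mm deep, 340 mm wide, 4 mm sheet, 0.95 kg, with a 45 mm lip at the hinge. Origin mid-width on its underside, 170 mm from the hinge axis; axes as the stand's when flat (0 rad, as it starts). It turns about y, handle side rising, to an upper stop at 0.78 rad. Hinge springs hold it up above 0.7 rad; below 0.55 rad it sinks. Its underside lies in the plane of the hinge axis. Propped, it slopes 0.35 to 0.41 rad
- tray_handle (a point): middle of the tray's handle, a round steel bar 10 mm thick along y, 84 mm between its bends, 45 mm off the tray's edge, 380 mm from the hinge axis; 79 mm above the bench when the tray is flat, 345 mm when it is fully up. About 3 N lifts it
- prop_leg: folding prop leg, a steel U: two flat arms (12 x 6 mm) outside the tray at y = +-185 mm and a cross bar. Origin on its pivot axis, mid-width; axes as the stand's when it lies folded, level, towards the robot (0 rad; it starts at 0 to 0.15). It turns about y: up, past upright (1.57), then down under the raised tray until its left arm meets the stop pin 30 to 45 degrees past upright (2.08 to 2.36 rad)
- leg_bar (a point): middle of the prop leg's cross bar, round, 12 mm thick, 370 mm long along y, 145 mm from the pivot axis. The pivot is stiff: 1 to 4 N here swings the leg and it stays where it is left. The exact stop is not known beforehand: feel for it. Left short of the stop, the leg does not safely carry the tray
- quadrant: steel plate (100 x 4 x 115 mm high) beside the leg's left arm, with a curved slot in which the leg's stop pin is clamped by a black knob. Origin on the leg's pivot axis, at y = 199 mm in the stand's frame; axes as the stand's. Where in the slot the pin is clamped differs from time to time and is not measured
- tape_roll: clear packing tape roll lying flat, 100 mm across, 48 mm high; origin at the centre of its underside. A bystander
- small_carton: small cardboard box, 110 x 80 x 70 mm high; origin at the centre of its underside. A bystander
- bottle: green bottle, 66 mm across, 200 mm high, standing; origin at the centre of its underside. A bystander
- tub: grey plastic bowl, 130 mm across, 50 mm high; origin at the centre of its underside. A bystander
- cutter: closed carton cutter, 150 x 22 x 16 mm, lying along its x; origin at the centre of its underside. A bystander
- marker: marker pen, 125 x 15 mm, lying along its x; origin at the centre of its underside. A bystander

How it is judged:
By the outcome, as a careful person would: the job done as asked, in the order asked, and still so for the second after the job is handed in, with the robot touching nothing.
It also fails if it takes over 72 s, if anything falls off the work surface, if the arm or the gripper's body presses on something with over 40 N, if the wrist force passes 120 N, or if a joint passes its speed limit or range.

ROBOT

A 6-joint arm with a two-finger parallel gripper is mounted at the origin on the work surface. World frame = base frame: x ahead of the robot, y to its left, z up, the work surface at z = 0. Lengths are in m, angles in rad, forces in N, time in s.
With the tool pointing down it reaches from about 0.2 to 0.875 m from the base axis. Payload 3.4 kg.
Tool frame: the origin (TCP) lies between the finger pads; the fingertips stand 25 mm ahead of it and the grasp point (between the pads) lies 6 mm ahead of it (r.nose_length is the z of the fingertips in the tool frame, in m); z points along the fingers, x is the direction in which the jaws open and shut, and the axes are right-handed (so a half turn about z gives the same grasp; the last joint's range is limited). The gripper opens to 94 mm and grips with 3 to 60 N. Pads are 16 mm wide; open, the fingers measure 119 mm over their backs; the gripper's body (75 mm by 177 mm) begins 78 mm behind the grasp point.
Start: joints at [-1.253, 0.276, 1.505, -0, 1.361, -0.121], TCP at [0.244, -0.521, 0.23] pointing down, gripper open.
Joint ranges: [-2.89, 2.89], [-0.75, 2.08], [0.22, 2.7], [-1.18, 4.32], [0.11, 2.71], [-2.7, 2.7]. Speed limits (rad/s): [2.57, 2.57, 3.14, 3.14, 3.14, 3.14].

INTERFACE

Orientations are given as a unit quaternion [w, x, y, z].
In Python, from plant import r, gripper_to, inverse_kinematics, vision, models, telemetry gives the robot as it stands. Calls block until the motion is done:
- r.move_to(position, orientation): joint-space move of the TCP to a pose.
- r.move_l(position, rot=None, vel=0.15, guard=None): straight line of the TCP; rot=None keeps the orientation; vel is the mean speed in m/s. With guard (N) it stops when the force on the tool has changed by that much, and returns True; else False.
- r.movej(angles): joint-space move.
- gripper_to(opening, f_grip=None): finger opening in m; f_grip is the grip in N (None keeps the last); returns when the fingers have stopped.
- r.hold(seconds).
- inverse_kinematics(position, orientation): joint angles nearest the present ones, or None.
- vision.snapshot(name): name is "scene" or "top" or "wrist"; returns the picture (384x512x3 uint8, red, green, blue); there is no depth.
- vision.get_calibration(name): a dict with "fx", "fy", "cx", "cy" (pixels), "position" and "orientation" of the camera in the world. Camera axes: x right, y down, z forward; pixel columns grow to the right and rows downward; lengths in m; the calibration is good to about 2 mm. The wrist camera is an equidistant fisheye: a pixel r from the principal point sees the ray r / f radians off the axis. A picture is of the moment at which its call begins: read the wrist's pose just before it. get_calibration takes no time and is no camera call; for the wrist camera it gives the pose at the moment of the call.
A pose or a line that the arm cannot do raises r.PlanningError and nothing moves.
- r.sign_off(): hands the job in, once; it reports no verdict.
Trained networks look in the newest picture that a camera, given by its name, has taken for a name from the list of things; names that differ only in an ending like _2 or _b are one class to them, and where a whole thing is asked for, a point or a joint stands for the part that bears it (a point fixed in the world has none). Each returns a list of dicts, best first, with "score" (0 to 1); they miss things now and then, are a little off and sometimes report something else, mostly with a low value. They report only what shows in the picture. A call takes as long as a camera call.
- models.boxes_of(thing, camera): "at" ([x, y, z] in m, in world coordinates, good to about 4 mm: the middle of the surface that is visible of it).
- models.regions_of(thing, camera): "pixels" (384x512 bool, what is visible of it).
- models.mark_of(thing, camera): "at" ([x, y, z] in m, in world coordinates, good to about 4 mm: a listed point, or the origin of a listed thing).
Readings, each from a call of its own:
- telemetry.current_t(): time.
- telemetry.current_joints(): joint angles.
- telemetry.current_dq(): joint speeds.
- telemetry.current_joint_efforts(): joint torques, N m.
- telemetry.current_ee_pos(): TCP position.
- telemetry.current_tool_rot(): TCP orientation.
- telemetry.current_wrist_force(): force on the tool from outside, world axes, zero at the start.
- telemetry.current_torque(): the same for the moment, N m.
- telemetry.current_opening(): finger opening in m.
Only numpy, scipy, OpenCV 4.12 (cv2) and the standard library are available. Lean on these libraries where they do the work, as an engineer would, in place of code of your own. Each camera call takes 0.05 s, during which the arm holds its last target.

## Working session

There is one attempt and no reset: what is moved stays moved. The work goes in short steps, each a Python script; the robot and the scene stay as the last script left them, time stands still between calls to the robot, and variables do not carry over. Pictures are saved under pics/ and viewed, and the job is handed in when it is done.

```bash
mkdir -p pics; ls; python3 - <<'E'
from plant import r, vision, models, telemetry
import cv2
for c in ["scene","top"]:
    im=vision.snapshot(c); cv2.imwrite(f"pics/{c}0.png",im[:,:,::-1])
    print(c,vision.get_calibration(c))
    for t in ["stand","tray","tray_handle","prop_leg","leg_bar","quadrant","bottle","tub","small_carton","tape_roll","cutter","marker"]:
        print(t,[(d["score"],d["at"]) for d in models.mark_of(t,c)[:2]])
print(telemetry.current_t(), telemetry.current_tool_rot())
E
```

```text
pics
scene {'fx': 362.8381635831967, 'fy': 362.8381635831967, 'cx': 257.5364027260162, 'cy': 186.36180665674726, 'position': array([ 0.98088122, -0.45366004,  1.14660494]), 'orientation': array([-0.25906732,  0.88363098,  0.37402096, -0.11040258])}
stand [(0.59, [0.6983, 0.0388, -0.0019])]
tray [(0.82, [0.7481, 0.0344, 0.0755])]
tray_handle [(0.61, [0.5372, 0.0487, 0.0798])]
prop_leg []
leg_bar [(0.89, [0.4754, 0.0558, 0.0358]), (0.62, [0.3273, -0.2033, 0.0011])]
quadrant []
bottle [(0.64, [0.2821, 0.3643, -0.003])]
tub [(0.76, [0.2928, -0.3838, 0.0007])]
small_carton [(0.93, [0.6489, 0.3353, -0.0034])]
tape_roll [(0.76, [0.6065, -0.2455, -0.0031])]
cutter [(0.66, [0.5387, 0.0494, 0.0795]), (0.64, [0.2898, -0.3846, 0.0052])]
marker [(0.55, [0.3264, -0.2029, 0.001]), (0.19, [0.478, 0.0532, 0.037])]
top {'fx': 481.8538652823786, 'fy': 481.8538652823786, 'cx': 251.43470135886247, 'cy': 189.9082088624976, 'position': array([0.40965025, 0.03750479, 1.57847377]), 'orientation': array([ 0.01344272, -0.70547042,  0.70806179, -0.02791566])}
stand [(0.97, [0.6991, 0.039, 0.0009])]
tray [(0.77, [0.7502, 0.0349, 0.0805])]
tray_handle [(0.97, [0.5393, 0.0478, 0.0743]), (0.31, [0.64, 0.3372, 0.0007])]
prop_leg []
leg_bar [(0.7, [0.4753, 0.0486, 0.0379])]
quadrant [(0.59, [0.6375, 0.2439, 0.0425])]
bottle [(0.87, [0.2802, 0.3626, -0.0017]), (0.35, [0.2889, -0.3857, 0.0011])]
tub [(0.68, [0.2894, -0.3863, 0.0011])]
small_carton [(0.69, [0.6407, 0.3356, 0.0027])]
tape_roll [(0.93, [0.6052, -0.2441, 0.0019])]
cutter [(0.89, [0.3286, 0.2347, 0.0021])]
marker [(0.75, [0.3234, -0.2055, -0.0008]), (0.62, [0.5413, 0.0462, 0.0784])]
1.3 [ 1.69338522e-05  8.44051996e-01 -5.36261342e-01  3.14358508e-05]
```

View pics/scene0.png

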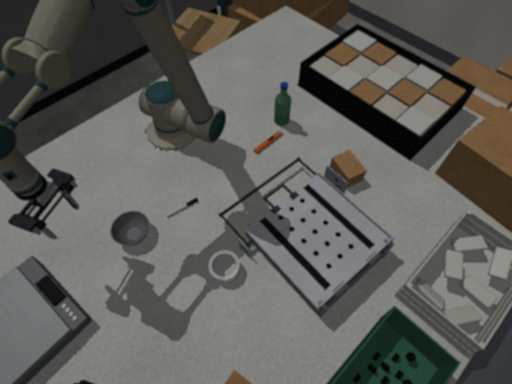

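View pics/top0.png

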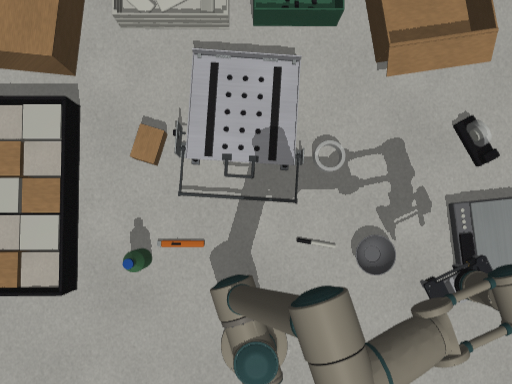

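The scene view shows the tray flat, with the handle bar near (285,190). In the top view the handle is near (238,170), the leg bar along row ~198 and the quadrant at (180,132). No bystander stands in the swing area. Next I'll fit the stand pose and check IK.

```bash
cat > h.py <<'E'
from plant import r, gripper_to, inverse_kinematics, vision, models, telemetry
import numpy as np, cv2, json, os
from scipy.spatial.transform import Rotation as R
if os.path.exists("pose.json"): X0,Y0,YAW=json.load(open("pose.json"))
def W(p):
    c,s=np.cos(YAW),np.sin(YAW); return np.array([X0+c*p[0]-s*p[1],Y0+s*p[0]+c*p[1],p[2]])
def inv(p):
    c,s=np.cos(YAW),np.sin(YAW); d=np.array(p[:2])-[X0,Y0]; return np.array([c*d[0]+s*d[1],-s*d[0]+c*d[1],p[2]])
def quat(tau,flip=1):
    z=np.array([np.sin(tau),0,-np.cos(tau)]); x=flip*np.array([np.cos(tau),0,np.sin(tau)]); y=np.cross(z,x)
    q=(R.from_euler('z',YAW)*R.from_matrix(np.c_[x,y,z])).as_quat(); return np.array([q[3],*q[:3]])
def tcp(p,tau,back=0.006):  # grasp point at stand-frame p
    z=np.array([np.sin(tau),0,-np.cos(tau)]); return W(np.array(p)-back*z)
def handle(th,y=0):
    a=th+0.0105; return np.array([.22-.38*np.cos(a),y,.075+.38*np.sin(a)])
def bar(ph,y=0): return np.array([-.08-.145*np.cos(ph),y,.04+.145*np.sin(ph)])
def force(): # in stand frame
    return R.from_euler('z',-YAW).apply(telemetry.current_wrist_force())
E
cat > fit.py <<'E'
from h import *
from scipy.optimize import least_squares
P={"stand":(0,0),"tray":(.05,0),"tray_handle":(-.16,0),"quadrant":(-.08,.199),"leg_bar":(-.225,0)}
obs=[]
for c in ["top","scene"]*2:
    vision.snapshot(c)
    for t in P:
        m=models.mark_of(t,c)
        if m and m[0]["score"]>.5: obs.append((t,m[0]["at"])); print(c,t,np.round(m[0]["at"],4))
f=lambda v:np.concatenate([[ (v[0]+np.cos(v[2])*P[t][0]-np.sin(v[2])*P[t][1]-a[0])*(0 if t=="leg_bar" else 1), v[1]+np.sin(v[2])*P[t][0]+np.cos(v[2])*P[t][1]-a[1]] for t,a in obs])
s=least_squares(f,[.7,.04,-.06],loss="soft_l1",f_scale=.004); print(s.x,np.round(s.fun,3))
json.dump(list(s.x),open("pose.json","w"))
E
python3 fit.py
cat > ov.py <<'E'
import sys
from h import *
def overlay(cam,pts,out,segs=()):
    im=vision.snapshot(cam)[:,:,::-1].copy(); k=vision.get_calibration(cam)
    q=k["orientation"]; Rc=R.from_quat([*q[1:],q[0]])
    im=cv2.resize(im,None,fx=1.5,fy=1.5,interpolation=cv2.INTER_CUBIC)
    def pr(p):
        c=Rc.inv().apply(W(p)-k["position"]); return (int(1.5*(k["fx"]*c[0]/c[2]+k["cx"]+.5)),int(1.5*(k["fy"]*c[1]/c[2]+k["cy"]+.5)))
    for p,q2 in segs: cv2.line(im,pr(np.array(p)),pr(np.array(q2)),(0,0,255),1)
    cv2.imwrite(out,im)
E
python3 - <<'E'
from ov import *
t=[(.215,-.17,.079),(.215,.17,.079),(-.115,.17,.079),(-.115,-.17,.079)]
S=[(t[i],t[(i+1)%4]) for i in range(4)]
S+=[((-.16,-.042,.079),(-.16,.042,.079))]
for ph in (0,.15): S+=[(tuple(bar(ph,-.185)),tuple(bar(ph,.185)))]
overlay("top",[], "pics/ov1.png",S)
overlay("scene",[], "pics/ov2.png",S)
for fl in (1,-1):
  for tau in (.2,.35,.5,.7):
    print("H",fl,tau,[None if (q:=inverse_kinematics(tcp(handle(th),tau),quat(tau,fl))) is None else np.round(q,1).tolist() for th in (0,.4,.78)])
  for tau in (.5,.7,.9,1.1,1.3):
    print("L",fl,tau,[None if (q:=inverse_kinematics(tcp(bar(th),tau),quat(tau,fl))) is None else np.round(q,1).tolist() for th in (0,.1,1,2.3)])
print(telemetry.current_t())
E
```

```text
top stand [0.6936 0.0394 0.0027]
top tray [0.7486 0.0331 0.0776]
top tray_handle [0.5424 0.0431 0.076 ]
top quadrant [0.6362 0.2418 0.0441]
top leg_bar [0.4754 0.0499 0.04  ]
scene stand [ 0.6946  0.0394 -0.001 ]
scene tray [0.7466 0.0368 0.0727]
scene quadrant [0.6296 0.2395 0.0336]
scene leg_bar [0.4759 0.0558 0.0384]
top stand [0.696  0.038  0.0012]
top tray [0.7498 0.0355 0.075 ]
top tray_handle [0.539  0.0471 0.0775]
top quadrant [0.6377 0.2409 0.0421]
top leg_bar [0.4773 0.0508 0.0374]
scene stand [6.985e-01 3.800e-02 5.000e-04]
scene tray [0.7471 0.035  0.074 ]
scene tray_handle [0.5364 0.0474 0.0837]
scene quadrant [0.631  0.2384 0.0357]
scene leg_bar [2.808e-01 3.638e-01 2.000e-04]
[ 0.69790656  0.03752819 -0.06797849] [ 0.004 -0.002 -0.001  0.001 -0.004  0.005 -0.005 -0.    -0.     0.003
  0.003 -0.002  0.001 -0.003  0.002  0.002 -0.    -0.003  0.002 -0.
 -0.002 -0.001 -0.001  0.001 -0.006  0.001 -0.     0.002 -0.001 -0.
  0.001 -0.001  0.002  0.001  0.001  0.003  0.    -0.311]
H 1 0.2 [[-0.0, 0.3, 2.0, -0.0, 0.7, 0.0], [-0.0, 0.2, 1.7, -0.0, 1.1, 0.0], [-0.0, 0.2, 1.3, -0.
[... 435 characters left out ...]
]]
L 1 0.7 [None, None, [-0.0, 0.0, 2.2, -0.2, 0.2, 0.2], [-0.0, 0.3, 1.9, -0.1, 0.2, 0.1]]
L 1 0.9 [None, None, None, None]
L 1 1.1 [None, None, None, None]
L 1 1.3 [None, None, None, None]
H -1 0.2 [None, None, None]
H -1 0.35 [None, None, None]
H -1 0.5 [None, None, None]
H -1 0.7 [[-0.0, 0.2, 2.4, 3.4, 0.2, -0.2], None, None]
L -1 0.5 [None, None, None, None]
L -1 0.7 [[-0.0, 0.3, 2.6, 3.3, 0.4, -0.1], [-0.0, 0.2, 2.5, 3.3, 0.3, -0.1], None, None]
L -1 0.9 [None, None, [-0.0, 0.1, 2.4, 3.3, 0.3, -0.1], [-0.0, 0.3, 2.1, 3.3, 0.2, -0.1]]
L -1 1.1 [None, None, [0.0, 0.2, 2.6, 3.2, 0.8, -0.0], [-0.0, 0.4, 2.3, 3.2, 0.6, -0.0]]
L -1 1.3 [None, None, None, [-0.0, 0.6, 2.4, 3.2, 1.1, -0.0]]
2.6
```

View pics/ov1.png

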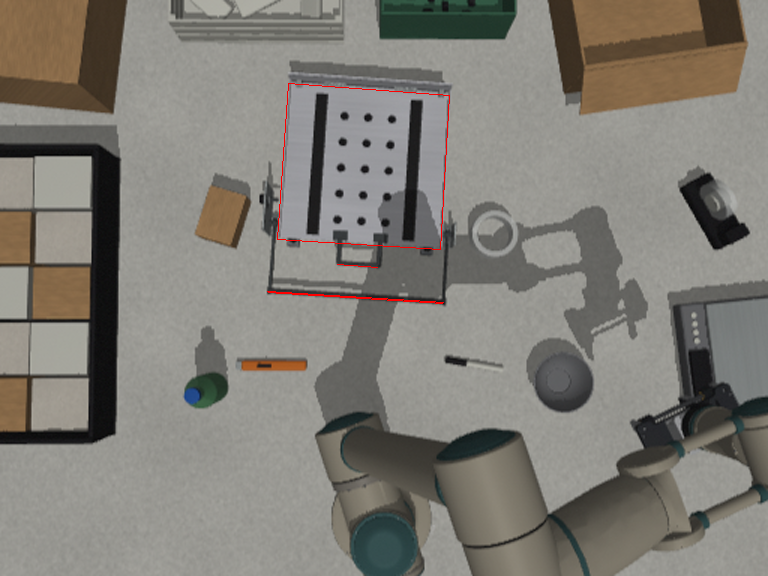

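View pics/ov2.png

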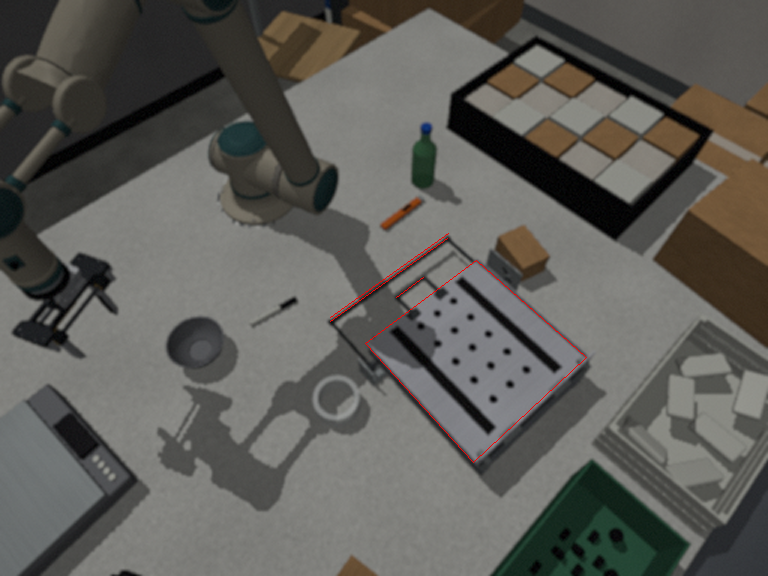

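The model outline matches the image to within about 2 mm. In the top view the handle is at (358,265) and the leg bar is at its folded line. Next I grasp the handle.

```bash
python3 - <<'E'
from h import *
tau=.25; q=quat(tau); p=handle(0)
gripper_to(.042,15)
r.move_to(tcp(p,tau,.006+.10),q)
print(telemetry.current_t())
hit=r.move_l(tcp(p,tau),q,vel=.12,guard=6)
f0=force(); gripper_to(0,15)
print(hit,telemetry.current_t(),telemetry.current_opening(),f0,force(),inv(telemetry.current_ee_pos()))
cv2.imwrite("pics/g1.png",vision.snapshot("scene")[:,:,::-1])
cv2.imwrite("pics/g1w.png",vision.snapshot("wrist")[:,:,::-1])
E
```

```text
5.7833
False 7.375 0.009622298543909136 [-0.40765463 -0.33108851 -0.47279465] [1.48229675 0.37363133 0.7774919 ] [-1.60550354e-01  4.08419939e-05  8.52826801e-02]
```

View pics/g1.png

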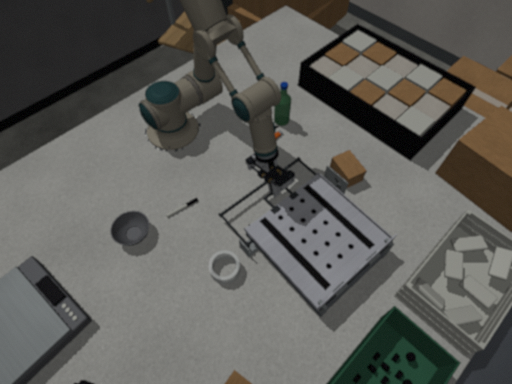

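View pics/g1w.png

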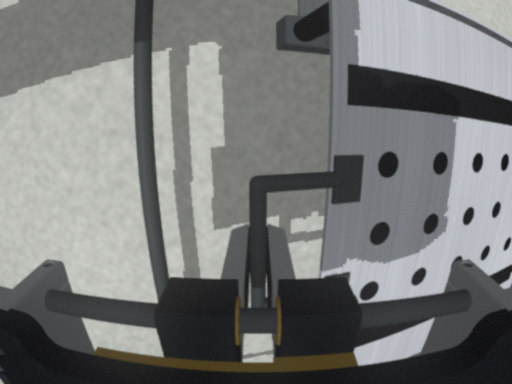

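The wrist view shows the bar between the pads at (260,320), with the opening at 9.6 mm. Next I lift.

```bash
python3 - <<'E'
from h import *
tau=.25; q=quat(tau)
for th in [.08,.16,.25,.34,.43,.52,.61,.68]:
    r.move_l(tcp(handle(th),tau),vel=.12)
    print(th,np.round(force(),1),round(telemetry.current_t(),2))
for th in [.70,.72,.74,.755,.77,.785,.80]:
    h=r.move_l(tcp(handle(th),tau),vel=.05,guard=6)
    print(th,h,np.round(force(),1),round(telemetry.current_t(),2),telemetry.current_opening())
    if h or force()[2]<-9: break
print(inv(telemetry.current_ee_pos()))
cv2.imwrite("pics/up.png",vision.snapshot("scene")[:,:,::-1])
E
```

```text
0.08 [ 4.5  0.6 -1.4] 7.88
0.16 [ 6.5  0.4 -1.6] 8.28
0.25 [ 7.5 -0.6 -2.6] 8.71
0.34 [ 6.8 -0.9 -3.6] 9.14
0.43 [ 7.5 -0.9 -3.9] 9.57
0.52 [ 4.7 -0.5 -3.4] 10.01
0.61 [ 1.7 -0.1 -1.3] 10.44
0.68 [-0.5 -0.6 -0.2] 10.82
0.7 False [-1.6 -1.1  2.1] 11.12 0.00931801940163999
0.72 False [-1.8 -0.8  2.1] 11.42 0.009483585220035487
0.74 False [-2.9 -0.7  3.5] 11.72 0.009206349401256373
0.755 False [-3.2 -0.8  3.1] 11.98 0.009355495790836188
0.77 False [-3.8 -1.5  4. ] 12.25 0.009888643512090558
0.785 False [-4.6 -1.   3.1] 12.52 0.009663022784753884
0.8 True [-2.2  0.2  1. ] 12.72 0.008987250070626954
[-4.77895505e-02 -1.79364301e-05  3.52029179e-01]
```

View pics/up.png

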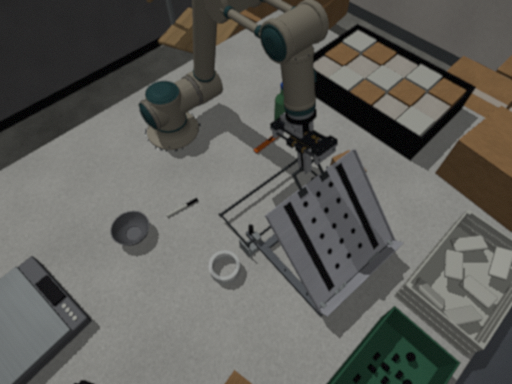

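```bash
python3 - <<'E'
from h import *
tau=.25
gripper_to(.042)
print("rel",np.round(force(),1),telemetry.current_t())
p=handle(.785)
r.move_l(tcp(p,tau,.006+.10),vel=.2)
vision.snapshot("top"); print([(d["score"],np.round(d["at"],3),np.round(inv(d["at"]),3)) for t in("tray_handle","leg_bar") for d in models.mark_of(t,"top")[:1]])
for t in (.7,.75,.8,.85,.9,.95,1.0,1.1):
  row=[]
  for ph in (0,.05,.3,.6,1,1.5,2,2.36):
    s=''
    for b in (.006,.09):
      k=inverse_kinematics(tcp(bar(ph),t,b),quat(t,-1)); s+= '-' if k is None else f'{k[4]:.1f}/{k[2]:.1f} '
    row.append(s)
  print(t,row)
for x,z in [(-.3,.25),(-.3,.3),(-.25,.3),(-.25,.35),(-.2,.4)]:
  for t in (.75,.9): 
    k=inverse_kinematics(tcp((x,0,z),t),quat(t,-1)); print(x,z,t,None if k is None else np.round(k,2))
print(telemetry.current_joints(),telemetry.current_t())
E
```

```text
rel [-0.9  0.3 -0.1] 13.4583
[(0.73, array([0.474, 0.05 , 0.035]), array([-0.224, -0.003,  0.035])), (0.7, array([0.477, 0.051, 0.039]), array([-0.222, -0.002,  0.039]))]
0.7 ['0.4/2.6 -', '0.4/2.6 -', '0.2/2.5 0.1/2.4 ', '--', '--', '--', '--', '--']
0.75 ['0.5/2.6 0.2/2.6 ', '0.5/2.6 0.2/2.6 ', '0.3/2.5 -', '0.1/2.4 -', '--', '--', '--', '--']
0.8 ['0.7/2.7 0.4/2.7 ', '0.7/2.7 0.3/2.6 ', '0.4/2.6 0.1/2.6 ', '0.2/2.5 -', '--', '--', '--', '--']
0.85 ['--', '--', '0.6/2.6 0.3/2.6 ', '0.3/2.5 -', '0.1/2.4 0.1/2.4 ', '--', '--', '--']
0.9 ['--', '--', '0.7/2.7 0.4/2.7 ', '0.5/2.6 0.2/2.6 ', '0.3/2.4 -', '0.1/2.3 -', '0.1/2.2 -', '0.2/2.1 -']
0.95 ['--', '--', '--', '0.6/2.6 0.3/2.6 ', '0.4/2.5 0.2/2.5 ', '0.3/2.3 -', '0.3/2.2 0.1/2.3 ', '0.3/2.2 0.2/2.2 ']
1.0 ['--', '--', '--', '0.8/2.7 0.5/2.7 ', '0.5/2.5 0.3/2.5 ', '0.4/2.4 0.2/2.4 ', '0.4/2.2 0.2/2.3 ', '0.4/2.2 0.3/2.3 ']
1.1 ['--', '--', '--', '--', '0.8/2.6 0.6/2.7 ', '0.6/2.4 0.5/2.5 ', '0.6/2.3 0.5/2.4 ', '0.6/2.3 0.6/2.4 ']
-0.3 0.25 0.75 None
-0.3 0.25 0.9 [ 0.07 -0.39  2.41 -0.47  0.25 -2.6 ]
-0.3 0.3 0.75 None
-0.3 0.3 0.9 None
-0.25 0.3 0.75 None
-0.25 0.3 0.9 None
-0.25 0.35 0.75 None
-0.25 0.35 0.9 None
-0.2 0.4 0.75 None
-0.2 0.4 0.9 None
[-0.03847285  0.18721508  1.13057765 -0.00814258  1.59330285  0.02841064] 14.2583
```

```bash
python3 - <<'E'
from h import *
J=inverse_kinematics(tcp(bar(0.02),.78,.08),quat(.78,-1)); print(np.round(J,2))
p=inv(telemetry.current_ee_pos()); 
r.move_l(W([p[0]-.12,0,p[2]-.02]),vel=.3)
B=np.array(J); B[1]-=.35
A=B.copy(); A[3]=0; A[5]=0
r.movej(A); print(inv(telemetry.current_ee_pos()),telemetry.current_t())
r.movej(B); print(inv(telemetry.current_ee_pos()),telemetry.current_t())
cv2.imwrite("pics/B.png",vision.snapshot("scene")[:,:,::-1])
E
```

```text
[ 0.03  0.06  2.64  3.35  0.34 -0.13]
[-0.46106456  0.00743927  0.07535645] 16.4417
[-0.29386152 -0.00116726  0.24561918] 19.2583
```

View pics/B.png

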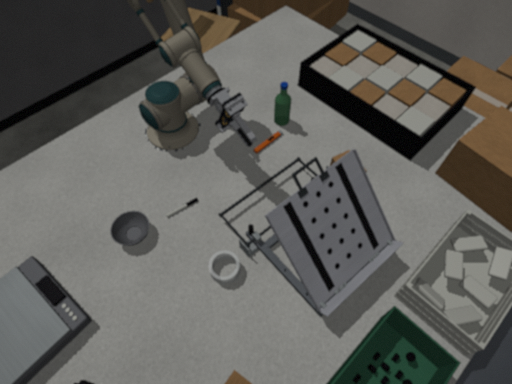

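```bash
python3 - <<'E'
from h import *
gripper_to(.028,15)
J=inverse_kinematics(tcp(bar(0.02),.78,.08),quat(.78,-1)); print(np.round(J,2))
r.movej(J)
p=inv(telemetry.current_ee_pos()); print(p)
h=r.move_l(tcp(bar(.02),.78,.035),quat(.78,-1),vel=.1)
cv2.imwrite("pics/preL.png",vision.snapshot("wrist")[:,:,::-1])
cv2.imwrite("pics/preLs.png",vision.snapshot("scene")[:,:,::-1])
print(h,force(),telemetry.current_t())
E
```

```text
[ 0.03  0.06  2.64  3.35  0.34 -0.13]
[-2.81189273e-01 -8.26312023e-06  9.98269692e-02]
False [-0.22194971  0.5340218   0.00246244] 21.1
```

View pics/preL.png

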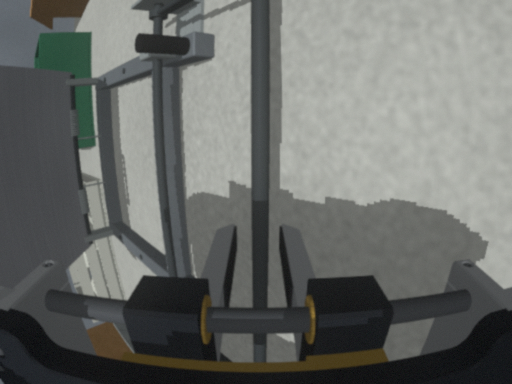

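View pics/preLs.png

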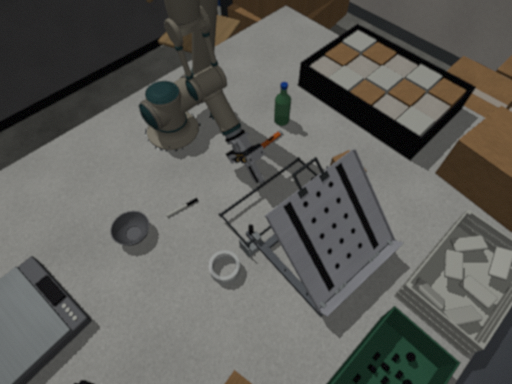

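The bar is centred between the fingers at x≈260 in the wrist view. Next I grip it and swing.

```bash
cat >> h.py <<'E'
def tauL(ph): return float(np.interp(ph,[0,.3,.6,1,1.5],[.78,.85,.95,1.05,1.1]))
BK=.012
def ft(ph):
    f=force(); return round(f[0]*np.sin(ph)+f[2]*np.cos(ph),1), round(-f[0]*np.cos(ph)+f[2]*np.sin(ph),1)
E
python3 - <<'E'
from h import *
h=r.move_l(tcp(bar(.02),.78,BK),vel=.08,guard=6)
gripper_to(0,15)
print(h,force(),telemetry.current_t(),telemetry.current_opening())
for ph in np.arange(.12,1.93,.12):
    try: r.move_l(tcp(bar(ph),tauL(ph),BK),quat(tauL(ph),-1),vel=.06)
    except r.PlanningError as e: print(ph,"plan",e); break
    print(round(ph,2),"tan,rad",ft(ph),round(telemetry.current_t(),2),round(telemetry.current_opening(),4))
    if abs(np.linalg.norm(force()))>15: break
cv2.imwrite("pics/sw.png",vision.snapshot("scene")[:,:,::-1])
E
```

```text
False [-2.9247132  -0.38489999  0.08320655] 21.95 0.011279177601981813
0.12 tan,rad (np.float64(-0.1), np.float64(6.9)) 22.33 0.0115
0.24 tan,rad (np.float64(-0.9), np.float64(9.5)) 22.77 0.0112
0.36 tan,rad (np.float64(-1.6), np.float64(12.5)) 23.2 0.0114
0.48 tan,rad (np.float64(-2.3), np.float64(13.4)) 23.63 0.0114
0.6 tan,rad (np.float64(-1.8), np.float64(12.4)) 24.07 0.0115
0.72 tan,rad (np.float64(-1.9), np.float64(7.0)) 24.5 0.0113
0.84 tan,rad (np.float64(-1.9), np.float64(4.9)) 24.93 0.0114
0.96 tan,rad (np.float64(-1.7), np.float64(-1.6)) 25.37 0.0111
1.08 tan,rad (np.float64(0.1), np.float64(-3.3)) 25.8 0.0114
1.2 tan,rad (np.float64(1.1), np.float64(-4.8)) 26.24 0.0113
1.32 tan,rad (np.float64(-0.1), np.float64(-5.0)) 26.68 0.0114
1.44 tan,rad (np.float64(0.6), np.float64(-4.2)) 27.12 0.0115
1.56 tan,rad (np.float64(1.7), np.float64(-2.8)) 27.57 0.0113
1.68 tan,rad (np.float64(2.0), np.float64(-2.2)) 28.01 0.0113
1.8 tan,rad (np.float64(1.1), np.float64(-1.0)) 28.45 0.0114
1.92 tan,rad (np.float64(1.6), np.float64(-1.5)) 28.89 0.0118
```

View pics/sw.png

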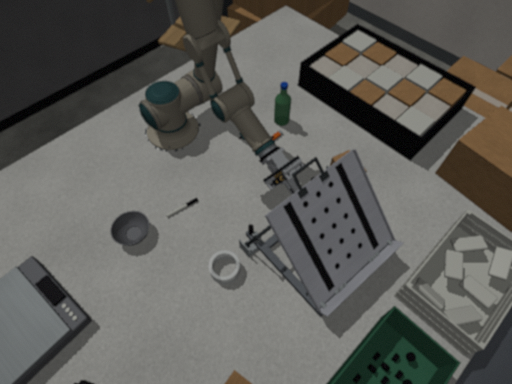

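```bash
python3 - <<'E'
from h import *
b=[]
for ph in np.arange(1.95,2.42,.02):
    h=r.move_l(tcp(bar(ph),tauL(ph),BK),vel=.02,guard=6)
    t=ft(ph); print(round(ph,2),h,"tan,rad",t,round(telemetry.current_t(),2),inv(telemetry.current_ee_pos()).round(4))
    if h or t[0]<-5: break
E
```

```text
1.95 False tan,rad (np.float64(1.2), np.float64(-0.5)) 29.31 [-0.0367  0.      0.1804]
1.97 False tan,rad (np.float64(1.3), np.float64(-0.1)) 29.6 [-0.034   0.      0.1793]
1.99 False tan,rad (np.float64(1.5), np.float64(0.4)) 29.89 [-0.0312  0.      0.1781]
2.01 False tan,rad (np.float64(1.5), np.float64(1.3)) 30.18 [-0.0286  0.      0.1769]
2.03 False tan,rad (np.float64(2.9), np.float64(1.9)) 30.48 [-0.026   0.      0.1757]
2.05 False tan,rad (np.float64(1.8), np.float64(2.7)) 30.77 [-0.0233  0.      0.1744]
2.07 False tan,rad (np.float64(1.9), np.float64(3.6)) 31.06 [-0.0208  0.      0.1731]
2.09 False tan,rad (np.float64(1.6), np.float64(3.8)) 31.35 [-0.0182  0.      0.1717]
2.11 False tan,rad (np.float64(1.5), np.float64(5.5)) 31.64 [-0.0157  0.      0.1703]
2.13 False tan,rad (np.float64(2.5), np.float64(5.7)) 31.93 [-0.0132  0.      0.1688]
2.15 False tan,rad (np.float64(0.3), np.float64(5.0)) 32.23 [-0.0108  0.      0.1674]
2.17 False tan,rad (np.float64(1.1), np.float64(6.1)) 32.52 [-8.300e-03  1.000e-04  1.658e-01]
2.19 False tan,rad (np.float64(1.7), np.float64(6.6)) 32.81 [-0.0059  0.      0.1642]
2.21 False tan,rad (np.float64(0.9), np.float64(7.1)) 33.1 [-0.0036  0.      0.1626]
2.23 False tan,rad (np.float64(1.5), np.float64(6.2)) 33.39 [-0.0012  0.      0.1609]
2.25 False tan,rad (np.float64(1.0), np.float64(7.3)) 33.68 [0.0011 0.     0.1592]
2.27 False tan,rad (np.float64(1.4), np.float64(7.0)) 33.98 [0.0034 0.     0.1574]
2.29 False tan,rad (np.float64(0.8), np.float64(8.5)) 34.27 [0.0057 0.     0.1556]
2.31 False tan,rad (np.float64(1.1), np.float64(7.7)) 34.56 [0.0079 0.     0.1537]
2.33 False tan,rad (np.float64(0.9), np.float64(5.9)) 34.85 [0.0101 0.     0.1519]
2.35 True tan,rad (np.float64(-5.1), np.float64(0.5)) 35.06 [1.150e-02 1.000e-04 1.507e-01]
```

```bash
python3 - <<'E'
from h import *
print(ft(2.345),force(),telemetry.current_torque())
for c in("scene","wrist"): cv2.imwrite(f"pics/st_{c}.png",vision.snapshot(c)[:,:,::-1])
t=vision.snapshot("top"); cv2.imwrite("pics/st_top.png",cv2.resize(t[80:260,120:340,::-1],None,fx=3,fy=3,interpolation=cv2.INTER_CUBIC))
print([(m["score"],inv(m["at"]).round(3)) for x in("leg_bar","tray_handle","quadrant") for m in models.mark_of(x,"scene")[:1]],telemetry.current_t())
E
```

```text
(np.float64(-5.1), np.float64(0.5)) [-3.28325152 -0.52290903  3.9527213 ] [ 0.12434344  0.06395075 -0.03562468]
[(0.52, array([-0.375, -0.45 ,  0.001])), (0.91, array([-0.049, -0.002,  0.349]))] 35.3583
```

View pics/st_top.png

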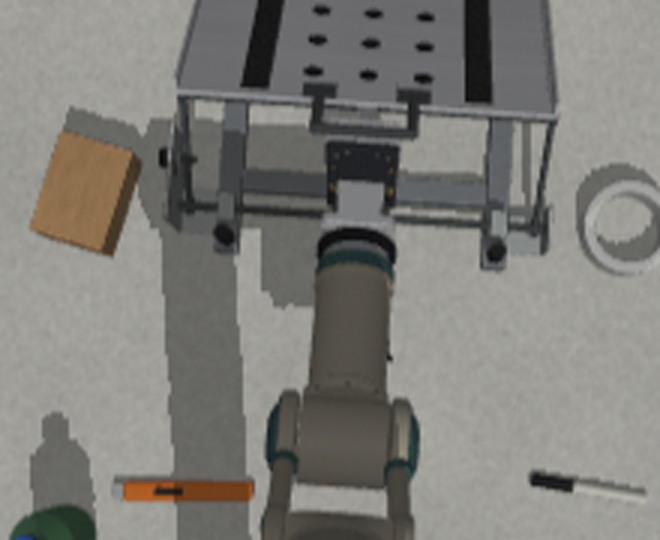

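View pics/st_wrist.png

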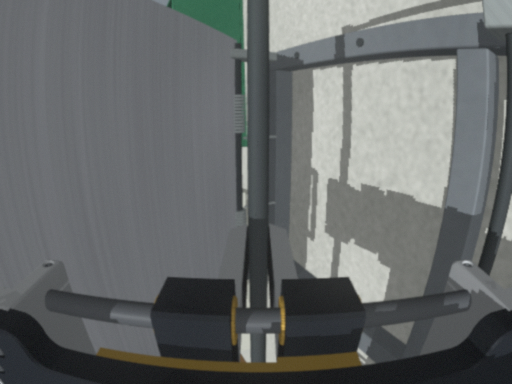

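View pics/st_scene.png

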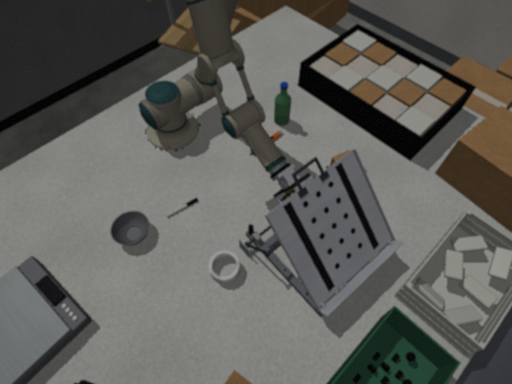

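The force changed abruptly at φ≈2.345, and the wrist view shows nothing else touching. I'll confirm with one light press, then release and retract.

```bash
python3 - <<'E'
from h import *
h=r.move_l(tcp(bar(2.365),1.1,BK),vel=.01,guard=3.5)
print(h,ft(2.345),inv(telemetry.current_ee_pos()).round(4),telemetry.current_t())
gripper_to(.028)
print(ft(2.345),telemetry.current_t())
z=.09
r.move_l(tcp(bar(2.345),1.1,BK+.09),vel=.15)
cv2.imwrite("pics/relw.png",vision.snapshot("wrist")[:,:,::-1])
print([(m["score"],inv(m["at"]).round(4)) for x in("leg_bar",) for m in models.mark_of(x,"wrist")[:2]],telemetry.current_t(), bar(2.345))
E
```

```text
True (np.float64(-3.3), np.float64(0.6)) [1.150e-02 1.000e-04 1.507e-01] 35.6833
(np.float64(-0.1), np.float64(0.3)) 36.1667
[(0.56, array([0.0147, 0.0026, 0.1486]))] 37.0167 [0.02137631 0.         0.14367181]
```

View pics/relw.png

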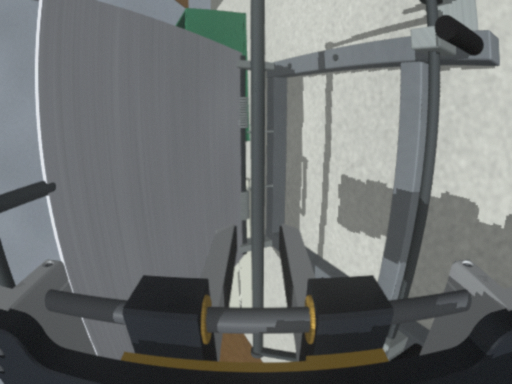

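```bash
python3 - <<'E'
from h import *
gripper_to(0,15)
r.move_l(tcp(bar(2.345),1.1,.047),vel=.12)
h=False
for b in np.arange(.045,.019,-.002):
    h=r.move_l(tcp(bar(2.345),1.1,b),vel=.02,guard=6)
    print(round(b,4),h,ft(2.345),inv(telemetry.current_ee_pos()).round(4))
    if h or ft(2.345)[0]<-5: break
print(telemetry.current_t())
E
```

```text
0.045 False (np.float64(-0.1), np.float64(-0.1)) [-1.910e-02  1.000e-04  1.645e-01]
0.043 False (np.float64(0.5), np.float64(1.4)) [-0.0169 -0.      0.1633]
0.041 False (np.float64(0.2), np.float64(-0.7)) [-0.0151  0.      0.1622]
0.039 False (np.float64(-0.3), np.float64(0.0)) [-0.0132 -0.      0.1613]
0.037 False (np.float64(0.3), np.float64(-0.5)) [-0.0115 -0.      0.1604]
0.035 False (np.float64(-1.2), np.float64(-0.5)) [-0.0101  0.      0.1594]
0.033 False (np.float64(-7.8), np.float64(-2.3)) [-9.000e-03  1.000e-04  1.585e-01]
39.9667
```

Re-pressing with closed fingertips met a stiff stop about 3 mm short of the bar position I had predicted, so the leg is on its stop. Next I go back to the handle.

```bash
python3 - <<'E'
from h import *
r.move_l(tcp(bar(2.345),1.1,.16),vel=.25)
J=telemetry.current_joints(); print(np.round(J,2),telemetry.current_t())
J=np.array(J); B=J.copy(); B[1]=-.3;B[2]=2.6; B[4]=.3
r.movej(B); print(inv(telemetry.current_ee_pos()),telemetry.current_t())
A=B.copy(); A[3]=0;A[5]=0
r.movej(A); print(inv(telemetry.current_ee_pos()),telemetry.current_t())
tau=.25
p=inv(tcp(handle(.78),tau,.106))
r.move_to(W([p[0]-.12,0,p[2]]),quat(tau))
gripper_to(.040,15)
cv2.imwrite("pics/ret.png",vision.snapshot("scene")[:,:,::-1])
print([(m["score"],inv(m["at"]).round(4)) for m in models.mark_of("tray_handle","scene")[:2]],handle(.78),telemetry.current_t())
E
```

```text
[-0.01  0.11  2.45  3.25  0.53 -0.07] 40.625
[-0.27671132 -0.00156754  0.26155625] 41.3167
[-0.42255931  0.00148375  0.09961474] 44.05
[(0.95, array([-0.0474, -0.0007,  0.3476]))] [-0.04732622  0.          0.34506794] 46.4583
```

View pics/ret.png

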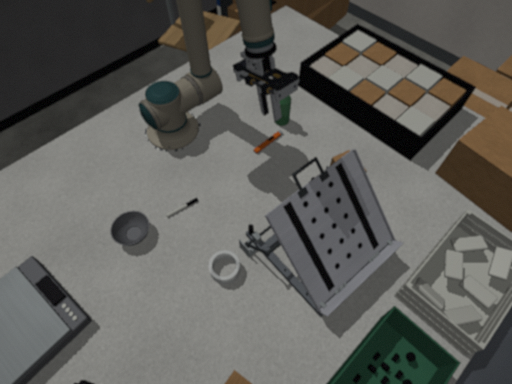

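```bash
python3 - <<'E'
from h import *
tau=.25; q=quat(tau); p=handle(.78)
r.move_l(tcp(p,tau,.106),q,vel=.2)
h=r.move_l(tcp(p,tau),q,vel=.12,guard=8)
gripper_to(0,15)
print(h,telemetry.current_opening(),force().round(1),telemetry.current_t())
for th in [.70,.62,.55,.49,.44]:
    r.move_l(tcp(handle(th),tau),vel=.07); print(th,force().round(1),round(telemetry.current_t(),2))
fz=[]
for th in np.arange(.43,.335,-.01):
    h=r.move_l(tcp(handle(th),tau),vel=.02,guard=5)
    f=force(); fz.append(f[2]); print(round(th,3),h,f.round(1),round(telemetry.current_t(),2))
    if h or f[2]>max(1.5,min(fz)+4): break
cv2.imwrite("pics/low.png",vision.snapshot("scene")[:,:,::-1])
E
```

```text
False 0.009551670471032524 [-0.1  0.2 -0.4] 48.775
0.7 [-0.1 -0.3  0.3] 49.36
0.62 [1.3 0.5 0.1] 49.94
0.55 [ 1.5  0.8 -0.6] 50.48
0.49 [ 1.3  1.  -0.9] 50.95
0.44 [ 2.5  0.  -1.7] 51.38
0.43 False [ 2.6  0.8 -1.3] 51.72
0.42 False [ 2.5  1.7 -2.3] 52.06
0.41 False [ 3.4  0.7 -1.1] 52.4
0.4 False [ 2.8  1.2 -1.5] 52.74
0.39 False [ 3.6  1.5 -2. ] 53.08
0.38 False [ 3.2  2.2 -1.4] 53.42
0.37 True [-0.5 -0.8  3.4] 53.64
```

View pics/low.png

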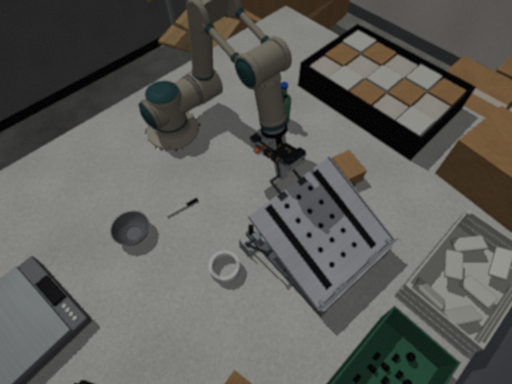

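Contact came at θ≈0.37, which matches resting on the leg. I release, back off and check.

```bash
python3 - <<'E'
from h import *
tau=.25
gripper_to(.034); print(force().round(1))
e=inv(telemetry.current_ee_pos()); z=np.array([np.sin(tau),0,-np.cos(tau)])
r.move_l(W(e-.12*z),vel=.15)
e=inv(telemetry.current_ee_pos()); r.move_l(W(e+np.array([-.15,0,.03])),vel=.2)
r.hold(.3)
print(force().round(1),telemetry.current_t())
for c in("scene","top"):
    im=vision.snapshot(c); cv2.imwrite(f"pics/fin_{c}.png",cv2.resize(im[:,:,::-1],None,fx=1.5,fy=1.5,interpolation=cv2.INTER_CUBIC))
    for t in["tray_handle","tray","leg_bar","bottle","tub","small_carton","tape_roll","cutter","marker"]:
        m=models.mark_of(t,c)[:1]
        if m: print(c,t,m[0]["score"],np.round(m[0]["at"],3),inv(m[0]["at"]).round(3))
print(handle(.37),telemetry.current_t())
E
```

```text
[-0.1 -0.8 -0.6]
[0.7 0.3 0.3] 56.4417
scene tray_handle 0.66 [0.566 0.046 0.22 ] [-0.132 -0.     0.22 ]
scene tray 0.71 [0.758 0.034 0.136] [0.06  0.    0.136]
scene bottle 0.87 [ 0.283  0.366 -0.   ] [-0.436  0.299 -0.   ]
scene tub 0.77 [ 0.294 -0.386  0.002] [-0.375 -0.45   0.002]
scene small_carton 0.9 [ 0.645  0.334 -0.004] [-0.073  0.293 -0.004]
scene tape_roll 0.94 [ 0.61  -0.242 -0.004] [-0.069 -0.285 -0.004]
scene cutter 0.7 [ 0.327  0.23  -0.002] [-0.383  0.167 -0.002]
scene marker 0.6 [ 0.324 -0.2   -0.   ] [-0.356 -0.263 -0.   ]
top tray_handle 0.67 [0.568 0.043 0.214] [-0.13  -0.003  0.214]
top tray 0.68 [0.761 0.035 0.137] [0.063 0.002 0.137]
top leg_bar 0.65 [ 0.324 -0.206 -0.002] [-0.357 -0.269 -0.002]
top bottle 0.77 [ 0.28   0.364 -0.002] [-0.439  0.297 -0.002]
top tub 0.75 [ 0.287 -0.388  0.003] [-0.381 -0.453  0.003]
top small_carton 0.65 [0.64  0.336 0.001] [-0.078  0.294  0.001]
top tape_roll 0.74 [ 0.607 -0.248  0.   ] [-0.072 -0.291  0.   ]
top cutter 0.65 [0.323 0.232 0.002] [-0.387  0.169  0.002]
top marker 0.61 [ 0.323 -0.204  0.003] [-0.358 -0.267  0.003]
[-0.13282204  0.          0.21612621] 57.4417
```

View pics/fin_scene.png

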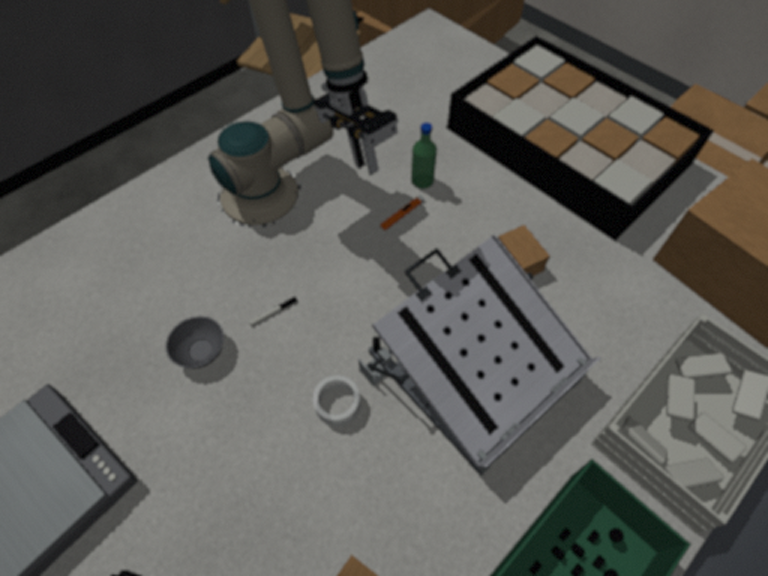

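View pics/fin_top.png

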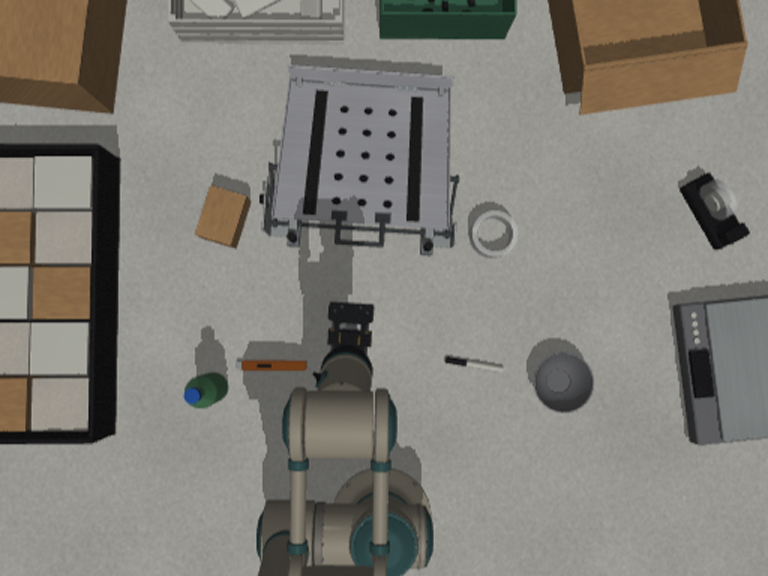

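The tray is propped, with its handle at (430,265) in the scene view and (360,235) in the top view, at a slope of about 0.37 rad. The bystanders are unmoved and the gripper is clear, so I hand in.

```bash
python3 - <<'E'
from h import *
r.sign_off(); print(telemetry.current_t())
E
```

```text
the job is handed in; nothing more can be done
the job is handed in; nothing more can be done
```

The crate stand is set up for picking: the tray rests on the prop leg, the gripper is clear, and I handed the job in just after 57 s on the robot's clock.

- **Lift:** I raised the tray by its handle to its upper stop, at about 0.78 rad. It stayed up on its springs after I let go.
- **Prop leg:** I swung the leg over until the force jumped by at least 6 N at about 2.33 rad. I pressed again lightly with closed fingertips, up to about 8 N, and it did not give.
- **Lowering:** I lowered the tray until I felt it land on the leg at about 0.37 rad, then let go and backed away.

**Last checks:**
- The handle was seen at a height of 0.214 to 0.220 m; 0.216 m is expected for a slope of 0.37 rad.
- The force on the tool was about zero.
- Every bystander was within about 6 mm of where it started, which is within the vision error.

**Checks that disagreed:**
- The wrist camera's leg-bar reading was about 8 mm off the position I had commanded, mostly in depth. The fingertip press met the bar about 3 mm off that position, so I trusted the touch.
- The final pictures gave no usable sighting of the leg bar. That the leg carries the tray is inferred from the contact and the slope.

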